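# Clamp the cleaner jug and take off its safety cap

## Robot

A 7-joint arm with a two-finger parallel gripper is mounted at the origin on a cart in front of the work surface, level with it; the furniture and walls round the work are solid. World frame = base frame: x ahead of the robot, y to its left, z up, the work surface at z = 0. Lengths are in m, angles in rad, forces in N, time in s.
With the tool pointing down it reaches from about 0.4 to 0.875 m from the base axis. Payload 6.5 kg.
Tool frame: the origin (TCP) lies on the centre line of the jaws, within the pads' length; the fingertips stand 17 mm ahead of it and the grasp point (between the pads) lies 2 mm behind it; x points along the fingers, y is the direction in which the jaws open and shut, and the axes are right-handed (so a half turn about x gives the same grasp; the last joint's range is limited). The gripper opens to 85 mm and grips with 20 to 120 N. Pads are 22 mm wide; open, the fingers measure 114 mm over their backs; the gripper's body (76 mm by 85 mm) begins 54 mm behind the grasp point. The pads swing forward as they close: fully open they stand 13 mm farther back than shut.
Start: joints at [-1.377, 0.536, -0.004, 1.538, 0.003, 1.067, -0.071], TCP at [0.167, 0.628, 0.218] pointing down, gripper open.
Joint ranges: [-2.7, 2.7], [-0.37, 2.16], [-1.27, 1.26], [0.24, 2.4], [-1.31, 4.45], [0.19, 1.91], [-2.76, 2.76]. Speed limits (rad/s): [2.39, 2.39, 3.14, 3.14, 3.14, 3.14, 3.14].

## Interface

Orientations are given as a unit quaternion [w, x, y, z].
In Python, from bench import bot gives the robot as it stands.
- The arm moves only by the tool move_arm, never from a script. Its argument "deltas" is a list that holds one entry, the list of rows, each a list of 7 numbers: the turn, a rotation vector about the tool's x, y, z in rad, then the shift along the tool's x, y, z in mm, then the finger opening in mm, from 0 to 85.4. A call has 1 to 5 rows; each row shifts and turns the commanded pose from where the row before left it, along the tool's axes as they then stand; what a row does not reach is not made up. A row lasts 1/8 s, in which the tool goes at most 62.5 mm and 10.7 degrees, less where a joint would pass 70% of its speed; a pose out of reach is approached as far as the arm can. A call is refused whole if a number of a shift passes 62.5 or a number of a turn 0.188, either way. A call with a gripper value outside its range is refused whole. The fingers move at their own pace and stop on an object; the grip force is fixed at half the most. Time passes only in rows, so rows that do not move let the fingers close. It gives the time, the measured TCP pose, the force and the opening at its end, in the units of the state.
- bot.observe(): the state, without advancing time (a new reading comes with each control period).
- bot.get_image(name): name is "scene" or "top" or "wrist"; returns a dict with "image" (420x560x3 uint8, blue, green, red), "camera_matrix" (3x3 intrinsics, pixels), "dist" ([k1, k2, p1, p2, k3] as OpenCV has them; the pictures are not rectified), "R" (3x3) and "t" (3): a world point X has camera coordinates R X + t. Camera axes: x right, y down, z forward; pixel columns grow to the right and rows downward; lengths in m; the calibration is good to about 2 mm. A picture is of the moment at which its call begins. There is no depth.
- bot.job_done(): hands the job in, once; it reports no verdict.
The state is a dict: "time": time; "joint_positions": joint angles; "joint_velocities": joint speeds; "joint_torque": joint torques, N m; "position": TCP position; "tcp_rot": TCP orientation; "contact_force": force on the tool from outside, world axes, zero at the start; "moment": the same for the moment, N m; "finger_gap": finger opening in m.
Only numpy, scipy, OpenCV 4.12 (cv2) and the standard library are available. Lean on these libraries where they do the work, as an engineer would, in place of code of your own. Each camera call takes 0.05 s, during which the arm holds its last target. There are 200 camera calls.

## Task

Get the cleaner jug open: first push the clamp's sliding jaw shut so that the jug sits snug between both jaws, then press the white safety cap down, twist it counter-clockwise while it is down, and lift it straight off. Finish still holding the cap level in the gripper, roughly 7 cm straight up from where it sat; do not put it down, leave the jug standing in the closed clamp, and do not disturb the other things on the worktop.

Things in the scene. Friction and masses are not known exactly. Their poses are not given: they have to be found in the camera images.
- holder: Grey bench clamp fixed to the worktop, base plate 8 mm thick, 116 mm in x, from y = -175 to +60 mm. Origin: on the worktop under the centre of the jug's clamped place. y = sliding direction: fixed jaw at +y (face at y = +40 mm), blue sliding jaw comes from -y. Jaws 76 mm wide, tops 50 mm above the worktop; 21 mm high fences at x = +-47 mm keep the jug in line.
- seat (a point): Point on the clamp's base plate (8 mm above the worktop) under the centre of the place where the jug stands when clamped. Overhead, a light rail under the wall cupboards runs along y at x = 0.61 m, its lower edge 0.557 m above the worktop: keep the wrist low or in front of it.
- clamp_jaw (a joint): Travel of the sliding jaw in m: 0 = fully open, grows as the jaw moves along holder +y; at about 0.040 it closes snugly on the jug against the fixed jaw. It slides against a friction of about 5 N and stays where it is left (pushing the jug along adds some 3 to 10 N).
- push_plate (a point): Point on the outer (-y) face of the red upright push plate of the sliding jaw, midway across, 50 mm above the worktop, at holder y = -155 mm + jaw travel. Plate: 46 mm wide (holder x), 10 mm thick (from this point towards +y), top 72 mm above the worktop. Push this face along holder +y, or pinch the plate across its thickness.
- jug: Blue cleaner jug, loose, about 0.5 to 1 kg; flat-sided body 90 (x) x 80 (y) x 60 mm, low shoulder to 76 mm, then a neck under the cap; a loop handle on its +x side reaches x = 76 mm. Origin: centre of its underside, on the 8 mm base plate. Upright = z up. Its sides face the jaws.
- cap: White ribbed round safety cap with a red arrow on top, diameter 45 mm, 36 mm high, 0.03 kg. Origin: centre of its lower rim; z up; x along the arrow. Seated, its origin is 88 mm above the jug's origin, its x along the jug's x within some 5 degrees. Grip it by its sides; the jug's shoulder is 12 mm below its rim. After unlocking, 25 mm of lift clear it of the neck.
- cap_top (a point): Centre of the cap's top face, 36 mm above its rim. A spring (5 N rising to 10 N) holds the cap up and locked. Press it down over 4 mm (aim for 6; it bottoms at 8) and, keeping it down, turn counter-clockwise seen from above: free to lift from 45 to 130 degrees of turn (aim for 75). Clockwise it meets a stop.
- beaker: Orange measuring beaker with handle, 125 x 101 x 141 mm, standing; bystander. Origin: centre of its underside.
- pill_bottle: White tablet bottle, 37 mm across, 78 mm high; bystander. Origin: centre of its underside.
- dropper: Brown dropper bottle, 25 mm across, 83 mm high; bystander. Origin: centre of its underside.
- wax_tin: Flat green tin, 70 mm across, 25 mm high; bystander. Origin: centre of its underside.
- stain_stick: White and green stain-remover stick, 29 mm across, 99 mm high, upright; bystander. Origin: centre of its underside.
- spool: Reel of purple thread, 29 mm across, 40 mm high, upright; bystander. Origin: centre of its underside.
Not all that is in view belongs to the job. Several things have the shape of the cap; the one meant has the colours described above.

How it is judged:
By the outcome, as a careful person would: the job done as asked, in the order asked, and still so for the second after the job is handed in, while the arm keeps its last pose, push and grip.
It also fails if it takes over 48 s, if anything falls off the work surface, if the arm or the gripper's body presses on something with over 40 N, if the wrist force passes 120 N, or if a joint passes its speed limit or range.

## Working session

There is one attempt and no reset: what is moved stays moved. The work goes in short steps, Python scripts to look and compute and a tool call to move; the robot and the scene stay as the last step left them, time stands still between calls to the robot, and variables do not carry over. Pictures are saved under pics/ and viewed, about 8 in all and at most 12, crops included, and the job is handed in when it is done.

Besides the shell and the picture viewer there is one more tool, called after "Emit:" in YAML: its name, and indented under it one key for each argument. move_arm: Moves the arm, as the interface text tells. Its arguments: {"type":"object","properties":{"deltas":{"type":"array"}},"required":["deltas"]}

```bash
mkdir -p pics; ls; cat > h.py <<'E'
import numpy as np,cv2
from bench import bot
from scipy.spatial.transform import Rotation as Ro
def ray(c,px):
    u=cv2.undistortPoints(np.array([[px]],float),np.array(c["camera_matrix"],float),np.array(c["dist"],float))[0,0]
    R=np.array(c["R"]);t=np.array(c["t"]);o=-R.T@t;d=R.T@np.array([u[0],u[1],1]);return o,d
def onz(c,px,z):
    o,d=ray(c,px);return o+d*(z-o[2])/d[2]
def proj(c,X):
    R=np.array(c["R"]);r,_=cv2.Rodrigues(R);return cv2.projectPoints(np.array([X],float),r,np.array(c["t"],float),np.array(c["camera_matrix"],float),np.array(c["dist"],float))[0][0,0]
def rot(s):
    q=s["tcp_rot"];return Ro.from_quat([q[1],q[2],q[3],q[0]])
def snap(n,f):
    c=bot.get_image(n);cv2.imwrite(f"pics/{f}.png",c["image"]);np.save(f"pics/{f}.npy",c,allow_pickle=True);return c
def ld(f): return np.load(f"pics/{f}.npy",allow_pickle=True).item()
E
python3 - <<'E'
from h import *
np.set_printoptions(precision=4,suppress=True)
a=snap("top","t0");b=snap("scene","s0")
for c in(a,b):
    R=np.array(c["R"]);print(-R.T@np.array(c["t"]),R[2])
s=bot.observe();print({k:s[k] for k in("time","position","tcp_rot","contact_force","finger_gap")});print(rot(s).as_matrix())
E
```

```text
pics
[ 0.0254 -0.042   1.5099] [ 0.35    0.0183 -0.9366]
[-0.3966 -0.6093  0.6945] [ 0.7519  0.4717 -0.4607]
{'time': 0.1, 'position': array([0.1668, 0.6276, 0.2177]), 'tcp_rot': array([ 0.7011,  0.091 ,  0.7012, -0.0921]), 'contact_force': array([-0.1159,  0.176 , -0.2029]), 'finger_gap': 0.08529906577887951}
[[-0.0003  0.2568  0.9665]
 [-0.0016  0.9665 -0.2568]
 [-1.     -0.0016  0.0001]]
```

View pics/t0.png

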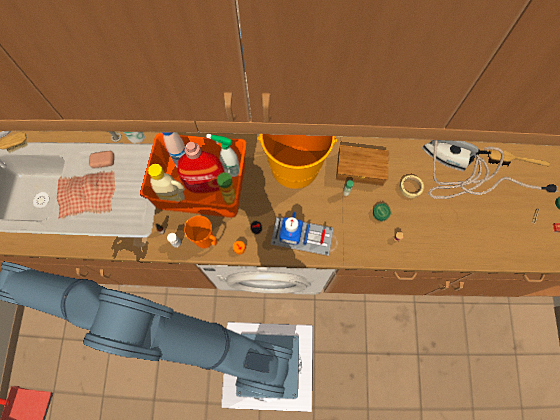

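View pics/s0.png

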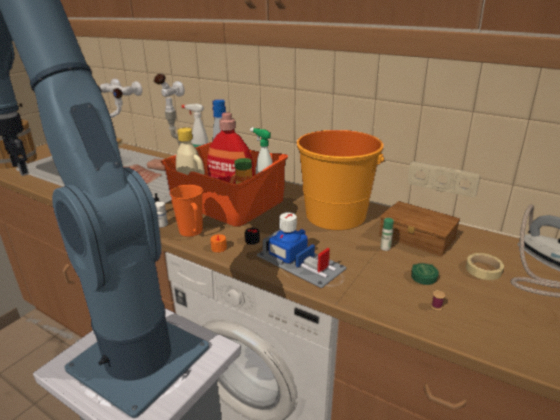

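The top view shows the clamp at about (303,235), the cap at (291,224) and the red plate at (323,237). The beaker is at (200,232) with the orange and black caps to the left of the clamp. Next I'll crop and measure.

```bash
python3 - <<'E'
from h import *
np.set_printoptions(precision=4,suppress=True)
a=ld("t0");b=ld("s0")
A=cv2.resize(a["image"][205:265,265:345],None,fx=7,fy=7,interpolation=cv2.INTER_CUBIC)
B=cv2.resize(b["image"][205:290,250:350],None,fx=5.6,fy=5.6,interpolation=cv2.INTER_CUBIC)
B=cv2.resize(B,(400,340));A=cv2.resize(A,(400,300))
cv2.imwrite("pics/c0.png",np.hstack([cv2.copyMakeBorder(A,0,40,0,0,0),B]))
def red(im):
    h=cv2.cvtColor(im,cv2.COLOR_BGR2HSV);return cv2.inRange(h,(0,150,90),(8,255,255))|cv2.inRange(h,(172,150,90),(180,255,255))
for c,(y0,y1,x0,x1) in((a,(225,255,310,340)),(b,(240,280,305,340))):
    m=red(c["image"])[y0:y1,x0:x1];ys,xs=np.nonzero(m);xs=xs+x0;ys=ys+y0
    print("red",xs.min(),xs.max(),ys.min(),ys.max(),xs.mean(),ys.mean(),len(xs),cv2.minAreaRect(np.c_[xs,ys].astype(np.float32)))
def white(im): 
    h=cv2.cvtColor(im,cv2.COLOR_BGR2HSV);return cv2.inRange(h,(0,0,150),(180,70,255))
for c,(y0,y1,x0,x1) in((a,(212,236,280,302)),(b,(205,240,274,302))):
    m=white(c["image"])[y0:y1,x0:x1]
    n,l,st,ce=cv2.connectedComponentsWithStats(m);print(st[1:],ce[1:]+[x0,y0])
print(onz(a,(291.5,223.5),.132))
E
```

```text
red 320 324 229 243 322.52941176470586 236.2058823529412 34 ((322.6058654785156, 236.02352905273438), (2.4947004318237305, 14.317411422729492), 12.528807640075684)
red 318 329 248 270 323.1244019138756 258.8325358851675 209 ((323.5, 259.0), (22.0, 11.0), 90.0)
[[  5   5  13  15 142]
 [  1   7   1   1   1]
 [  0  10   2   1   2]] [[291.0775 224.4507]
 [281.     219.    ]
 [280.5    222.    ]]
[[  6   8  17  19 238]] [[286.7857 221.7605]]
[ 0.497  -0.0705  0.132 ]
```

View pics/c0.png

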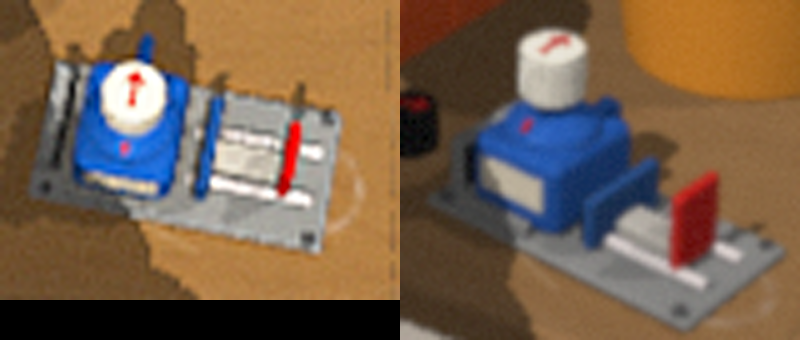

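The crops show the jug standing with a gap to both jaws, the cap's arrow towards world +x, and the clamp turned by about -12° in the image. Next I'll compute its pose.

```bash
python3 - <<'E'
from h import *
np.set_printoptions(precision=4,suppress=True)
a=ld("t0");b=ld("s0")
W=[onz(a,(265+u/5-.4,205+v/5-.4),.008)[:2] for u,v in((62,62),(32,195),(322,250),(340,110))]
print(np.array(W))
L=np.array([[58,60],[-58,60],[-58,-175],[58,-175]])/1000
W=np.array(W);cl=L.mean(0);cw=W.mean(0);H=(L-cl).T@(W-cw);U,S,V=np.linalg.svd(H);R=V.T@U.T
t=cw-R@cl;print("yaw",np.degrees(np.arctan2(R[1,0],R[0,0])),"origin",t,(W-(L@R.T+t)))
# red plate top edges, cap centre triangulation
def tri(p,q):
    o1,d1=ray(a,p);o2,d2=ray(b,q);A=np.c_[d1,-d2];s=np.linalg.lstsq(A,o2-o1,rcond=None)[0];P=o1+d1*s[0];Q=o2+d2*s[1];return (P+Q)/2,np.linalg.norm(P-Q)
# cap top arrow centre, top: crop (133,90); scene crop scale 4: (557,42)
print("captop",tri((265+133/5-.4,205+88/5-.4),(250+(556-400)/4-.4,205+43/4-.4)))
print("red top far",tri((265+297/5-.4,205+122/5-.4),(250+(717-400)/4-.4,205+174/4-.4)))
print("red top near",tri((265+285/5-.4,205+195/5-.4),(250+(673-400)/4-.4,205+193/4-.4)))
s=bot.observe();print(s["joint_positions"])
w=snap("wrist","w0");Rw=np.array(w["R"]);print("wristcam",(-Rw.T@w["t"]),Rw[2],rot(s).inv().apply(-Rw.T@np.array(w["t"])-s["position"]),rot(s).inv().apply(Rw[2]), w["camera_matrix"])
Rh=R
for n,l in(("plate",[0,-.155]),("before",[0,-.185])): print(n,R@np.array(l)+t)
E
```

```text
[[ 0.5652 -0.0139]
 [ 0.453   0.0058]
 [ 0.4159 -0.2225]
 [ 0.5317 -0.238 ]]
yaw -8.859864082733855 origin [ 0.5003 -0.0603] [[-0.0016 -0.0039]
 [ 0.0008 -0.0021]
 [-0.0002  0.0018]
 [ 0.001   0.0042]]
captop (array([ 0.5021, -0.0703,  0.1345]), np.float64(0.0027925164310709815))
red top far (array([ 0.5005, -0.1975,  0.0705]), np.float64(0.0019996134812086744))
red top near (array([ 0.4407, -0.1902,  0.0851]), np.float64(0.010626606833957258))
[-1.3772  0.5371 -0.0044  1.5388  0.0026  1.0673 -0.0712]
wristcam [0.0913 0.6479 0.374 ] [ 0.3003 -0.0818 -0.9503] [-0.1564 -0.0001 -0.0782] [ 0.9504 -0.0004  0.3111] [[312.01     0.     276.5415]
 [  0.     312.01   206.8819]
 [  0.       0.       1.    ]]
plate [ 0.4764 -0.2135]
before [ 0.4718 -0.2431]
```

Emit:
move_arm:
  deltas:
    - [[0,0,0,0,-50,0,0],[0,0,0,0,-50,0,0],[0,0,0,0,-50,0,0],[0,0,0,0,-50,0,0],[0.133,0,0,0,0,60,0]]

```text
time: 0.78
position: [0.1694, 0.4171, 0.218]
tcp_rot: [0.693, 0.135, 0.695, -0.137]
contact_force: [1.2, 2.5, 0.4]
finger_gap: -0.0
```

Emit:
move_arm:
  deltas:
    - [[0.133,0,0,0,0,60,0],[0.133,0,0,0,0,60,0],[0.133,0,0,0,0,60,0],[0.133,0,0,0,0,60,0],[0.133,0,0,0,0,60,0]]

```text
time: 1.4
position: [0.4081, 0.2377, 0.2186]
tcp_rot: [0.61, 0.358, 0.61, -0.358]
contact_force: [0.1, -0.2, 0.1]
finger_gap: 0.0002
```

Emit:
move_arm:
  deltas:
    - [[0.133,0,0,0,0,60,0],[0.133,0,0,0,0,60,0],[0.133,0,0,0,0,60,0],[0.133,0,0,0,0,60,0],[0.133,0,0,0,0,60,0]]

```text
time: 2.02
position: [0.479, -0.0486, 0.2186]
tcp_rot: [0.46, 0.538, 0.459, -0.537]
contact_force: [1.2, -0.7, -0.0]
finger_gap: 0.0001
```

```bash
python3 - <<'E'
from h import *
w=snap("wrist","w1");s=bot.observe();print(s["position"],s["joint_positions"])
yaw=np.radians(-8.86);R=np.array([[np.cos(yaw),-np.sin(yaw)],[np.sin(yaw),np.cos(yaw)]]);t=np.array([.5003,-.0603])
im=w["image"].copy()
for l,z in(((.058,.06),.008),((-.058,.06),.008),((-.058,-.175),.008),((.058,-.175),.008),((.023,-.155),.072),((-.023,-.155),.072)):
    p=proj(w,[*(R@np.array(l)+t),z]);print(l,p);cv2.circle(im,tuple(int(v) for v in p),3,(0,255,0),1)
cv2.imwrite("pics/w1m.png",im)
E
```

```text
[ 0.47766937 -0.05769277  0.21906061] [-0.49653999  0.27760989  0.62023325  2.00135027 -0.19597599  0.92015818
  0.05353925]
(0.058, 0.06) [344.87600167 130.73810065]
(-0.058, 0.06) [244.28011404 130.66486364]
(-0.058, -0.175) [249.98845933 304.56340478]
(0.058, -0.175) [333.37372457 304.20935213]
(0.023, -0.155) [314.12673502 322.78630629]
(-0.023, -0.155) [275.04014406 322.99037091]
```

View pics/w1m.png

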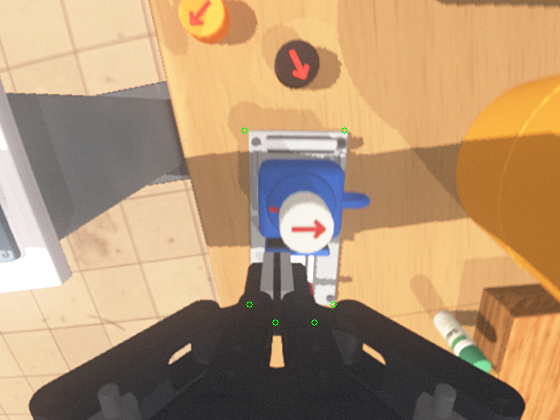

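The wrist view shows clamp corners at about (249,131), (349,131) and (339,305), 5 px to the right of my projection. The cap top is at about (306,228). I'll refine with these.

```bash
python3 - <<'E'
from h import *
np.set_printoptions(precision=4,suppress=True)
w=ld("w1");im=w["image"]
h=cv2.cvtColor(im,cv2.COLOR_BGR2HSV)
m=cv2.inRange(h[185:260,265:345],(0,0,150),(180,60,255));n,l,st,ce=cv2.connectedComponentsWithStats(m);i=1+st[1:,4].argmax();print(st[i],ce[i]+[265,185])
ra=(cv2.inRange(h,(0,150,120),(6,255,255))|cv2.inRange(h,(174,150,120),(180,255,255)))[215:245,285:335];ys,xs=np.nonzero(ra);print("arrow",xs.mean()+285,ys.mean()+215,xs.min()+285,xs.max()+285)
for p in((248.5,131),(348.5,131),(339,305)): print(p,onz(w,p,.008))
print("cap",onz(w,(xs.mean()+285,ys.mean()+215),.132))
c=cv2.resize(im[115:315,220:370],None,fx=3,fy=3,interpolation=cv2.INTER_CUBIC);cv2.imwrite("pics/w1c.png",c)
E
```

```text
[  14    6   62   69 2886] [307.2644 225.8638]
arrow 312.0081967213115 228.86885245901638 292 324
(248.5, 131) [0.457  0.0068 0.008 ]
(348.5, 131) [ 0.571  -0.0109  0.008 ]
(339, 305) [ 0.5383 -0.2448  0.008 ]
cap [ 0.507  -0.0728  0.132 ]
```

View pics/w1c.png

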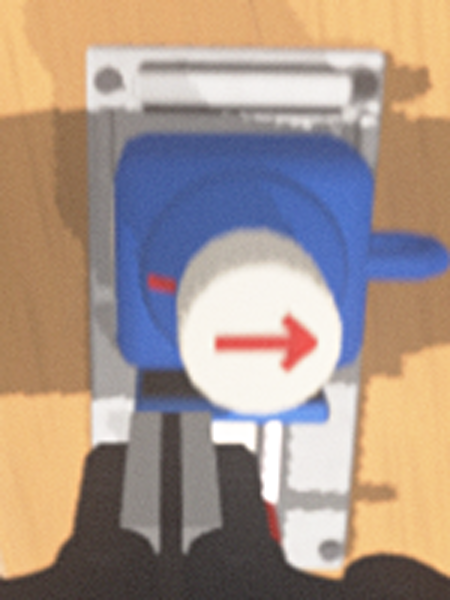

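```bash
python3 - <<'E'
from h import *
np.set_printoptions(precision=4,suppress=True)
w=ld("w1")
W=np.array([onz(w,p,.008)[:2] for p in((248.8,130.5),(348,131.5),(335.2,306))]);print(W)
L=np.array([[-58,60],[58,60],[58,-175]])/1000
cl=L.mean(0);cw=W.mean(0);H=(L-cl).T@(W-cw);U,S,V=np.linalg.svd(H);R=V.T@U.T;t=cw-R@cl
print("yaw",np.degrees(np.arctan2(R[1,0],R[0,0])),"o",t,W-(L@R.T+t));cap=onz(w,(306.6,228.2),.132)[:2];print("cap",cap,"in holder",R.T@(cap-t))
P=np.array([0,-.155-.045]);print("start",R@P+t,"plate",R@np.array([0,-.155])+t)
s=bot.observe();T=rot(s).as_matrix();print(np.degrees(np.arctan2(T[1,1],T[0,1])),s["position"],"toolshift",T.T@(np.array([*(R@P+t),.2])-s["position"]))
E
```

```text
[[ 0.4574  0.0073]
 [ 0.5704 -0.0113]
 [ 0.5329 -0.2455]]
yaw -9.391628290686388 o [ 0.5041 -0.062 ] [[ 0.0007  0.0006]
 [-0.0008  0.0009]
 [ 0.0001 -0.0015]]
cap [ 0.5026 -0.0715] in holder [ 0.     -0.0096]
start [ 0.4715 -0.2593] plate [ 0.4789 -0.2149]
-9.810862167434337 [ 0.4777 -0.0577  0.2191] toolshift [0.02   0.0282 0.1996]
```

Emit:
move_arm:
  deltas:
    - [[0,0,0,0,7,50,0],[0,0,0,0,7,50,0],[0,0,0,0,7,50,0],[0,0,0,0,7,50,0],[0,0,0,0,0,0,0]]

```text
time: 2.7
position: [0.4748, -0.253, 0.2187]
tcp_rot: [-0.459, -0.537, -0.458, 0.539]
contact_force: [-0.0, 0.6, -0.3]
finger_gap: -0.0001
```

Emit:
move_arm:
  deltas:
    - [[0,0,0,50,0,0,0],[0,0,0,50,0,0,0],[0,0,0,45,0,0,0],[0,0,0,20,0,0,0],[0,0,0,0,0,0,0]]

```text
time: 3.32
position: [0.4752, -0.2468, 0.0521]
tcp_rot: [-0.46, -0.536, -0.462, 0.537]
contact_force: [1.1, -0.9, 1.1]
finger_gap: -0.0001
```

```bash
python3 - <<'E'
from h import *
np.set_printoptions(precision=4,suppress=True)
s=bot.observe();T=rot(s).as_matrix();print(T,s["position"],s["contact_force"])
y=np.radians(-9.39);R=np.array([[np.cos(y),-np.sin(y)],[np.sin(y),np.cos(y)]]);print("holder",R.T@(s["position"][:2]-[.5041,-.062]))
E
```

```text
[[-0.0032  0.9887 -0.15  ]
 [ 0.0019 -0.15   -0.9887]
 [-1.     -0.0034 -0.0014]] [ 0.4752 -0.2468  0.0521] [ 1.1438 -0.8712  1.0745]
holder [ 0.0016 -0.187 ]
```

Emit:
move_arm:
  deltas:
    - [[0,0,0,0,0,-8,0],[0,0,0,0,0,-8,0],[0,0,0,0,0,-5,0],[0,0,0,0,0,-5,0],[0,0,0,0,0,0,0]]

```text
time: 3.95
position: [0.4803, -0.2224, 0.0536]
tcp_rot: [0.461, 0.536, 0.461, -0.536]
contact_force: [0.0, -0.3, 0.5]
finger_gap: 0.0002
```

Emit:
move_arm:
  deltas:
    - [[0,0,0,0,0,-4,0],[0,0,0,0,0,-4,0],[0,0,0,0,0,-4,0],[0,0,0,0,0,-4,0],[0,0,0,0,0,0,0]]

```text
time: 4.58
position: [0.4824, -0.2078, 0.0535]
tcp_rot: [-0.461, -0.536, -0.46, 0.537]
contact_force: [-0.6, -2.8, -2.2]
finger_gap: -0.0003
```

Emit:
move_arm:
  deltas:
    - [[0,0,0,0,0,-4,0],[0,0,0,0,0,-4,0],[0,0,0,0,0,-3,0],[0,0,0,0,0,0,0]]

```text
time: 5.08
position: [0.4842, -0.1968, 0.0535]
tcp_rot: [-0.461, -0.536, -0.46, 0.537]
contact_force: [0.4, -4.5, -1.9]
finger_gap: 0.0
```

```bash
python3 - <<'E'
from h import *
np.set_printoptions(precision=4,suppress=True)
s=bot.observe();print(s["position"],s["contact_force"])
y=np.radians(-9.39);R=np.array([[np.cos(y),-np.sin(y)],[np.sin(y),np.cos(y)]]);print("holder",R.T@(s["position"][:2]-[.5041,-.062]))
a=snap("scene","s1")
cv2.imwrite("pics/s1c.png",cv2.resize(a["image"][170:300,210:370],None,fx=4,fy=4,interpolation=cv2.INTER_CUBIC))
E
```

```text
[ 0.4842 -0.1968  0.0535] [ 0.3793 -4.4889 -1.8992]
holder [ 0.0024 -0.1363]
```

View pics/s1c.png

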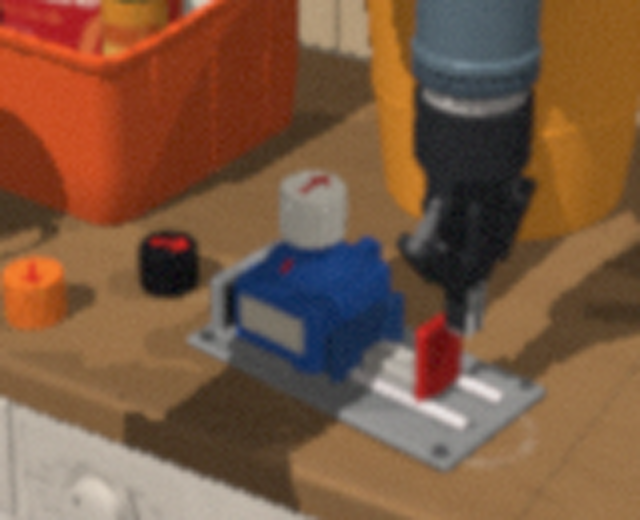

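The plate is being pushed squarely and the sliding jaw is about at the jug. The push force is 4.5 N.

Emit:
move_arm:
  deltas:
    - [[0,0,0,0,0,-3,0],[0,0,0,0,0,-3,0],[0,0,0,0,0,0,0]]

```text
time: 5.5
position: [0.485, -0.1919, 0.0536]
tcp_rot: [-0.461, -0.536, -0.46, 0.537]
contact_force: [0.5, -6.8, -3.9]
finger_gap: 0.0003
```

Emit:
move_arm:
  deltas:
    - [[0,0,0,0,0,-2,0],[0,0,0,0,0,0,0]]

```text
time: 5.75
position: [0.4853, -0.1902, 0.0536]
tcp_rot: [-0.461, -0.536, -0.459, 0.537]
contact_force: [-0.3, -8.0, -4.1]
finger_gap: 0.0001
```

Emit:
move_arm:
  deltas:
    - [[0,0,0,0,0,-2,0],[0,0,0,0,0,0,0]]

```text
time: 6.0
position: [0.4856, -0.1882, 0.0536]
tcp_rot: [-0.461, -0.536, -0.459, 0.537]
contact_force: [0.2, -7.3, -3.5]
finger_gap: 0.0
```

Emit:
move_arm:
  deltas:
    - [[0,0,0,0,0,-2,0],[0,0,0,0,0,0,0]]

```text
time: 6.25
position: [0.4859, -0.1862, 0.0536]
tcp_rot: [-0.461, -0.536, -0.459, 0.537]
contact_force: [-0.4, -8.0, -3.4]
finger_gap: 0.0002
```

Emit:
move_arm:
  deltas:
    - [[0,0,0,0,0,-2,0],[0,0,0,0,0,0,0]]

```text
time: 6.5
position: [0.4863, -0.1842, 0.0536]
tcp_rot: [-0.461, -0.536, -0.459, 0.537]
contact_force: [-0.2, -7.5, -3.6]
finger_gap: -0.0
```

Emit:
move_arm:
  deltas:
    - [[0,0,0,0,0,-1,0],[0,0,0,0,0,0,0]]

```text
time: 6.75
position: [0.4864, -0.1836, 0.0536]
tcp_rot: [-0.461, -0.536, -0.459, 0.537]
contact_force: [-0.0, -8.8, -3.1]
finger_gap: 0.0
```

Emit:
move_arm:
  deltas:
    - [[0,0,0,0,0,-1,0],[0,0,0,0,0,0,0]]

```text
time: 7.0
position: [0.4864, -0.1835, 0.0537]
tcp_rot: [-0.461, -0.536, -0.459, 0.538]
contact_force: [-0.7, -10.2, -4.3]
finger_gap: -0.0001
```

Emit:
move_arm:
  deltas:
    - [[0,0,0,0,0,-1,0],[0,0,0,0,0,0,0]]

```text
time: 7.25
position: [0.4864, -0.1836, 0.0537]
tcp_rot: [-0.462, -0.536, -0.458, 0.538]
contact_force: [-0.2, -12.2, -5.1]
finger_gap: 0.0004
```

Emit:
move_arm:
  deltas:
    - [[0,0,0,0,0,-1,0],[0,0,0,0,0,0,0]]

```text
time: 7.5
position: [0.4864, -0.1835, 0.0538]
tcp_rot: [-0.462, -0.536, -0.458, 0.539]
contact_force: [-0.7, -15.0, -5.7]
finger_gap: 0.0001
```

The jaw has stalled while the force climbs from 8 to 15 N, so the clamp is closed. I'll press a touch more, then back off and rise.

Emit:
move_arm:
  deltas:
    - [[0,0,0,0,0,-2,0],[0,0,0,0,0,0,0],[0,0,0,0,0,12,0],[0,0,0,0,0,14,0],[0,0,0,-50,0,0,0]]

```text
time: 8.12
position: [0.4806, -0.2018, 0.1017]
tcp_rot: [-0.458, -0.535, -0.462, 0.538]
contact_force: [1.8, 0.0, 1.0]
finger_gap: 0.0003
```

Emit:
move_arm:
  deltas:
    - [[0,0,0,-50,0,0,0],[0,0,0,-60,0,0,85],[0,0,0,0,0,-45,85],[0,0,0,0,0,-20,85],[0,0,0,0,0,0,85]]

```text
time: 8.75
position: [0.4933, -0.1358, 0.2135]
tcp_rot: [0.461, 0.536, 0.462, -0.535]
contact_force: [0.7, -0.1, 0.5]
finger_gap: 0.0721
```

```bash
python3 - <<'E'
from h import *
np.set_printoptions(precision=4,suppress=True)
w=snap("wrist","w2");s=bot.observe();T=rot(s).as_matrix();print(s["position"],s["finger_gap"],T);print(s["joint_positions"],s["contact_force"])
cv2.imwrite("pics/w2c.png",cv2.resize(w["image"][60:360,120:460],None,fx=2,fy=2,interpolation=cv2.INTER_CUBIC))
print("exp cap px",proj(w,[.504,-.062,.132]))
E
```

```text
[ 0.493  -0.1375  0.2135] 0.0786446066806248 [[-0.0002  0.9887 -0.1497]
 [ 0.0006 -0.1497 -0.9887]
 [-1.     -0.0003 -0.0005]]
[-0.3536  0.3591  0.6719  1.9348 -0.275   0.9398  0.3012] [ 0.7967 -0.4135  0.1154]
exp cap px [274.0202 112.5052]
```

View pics/w2c.png

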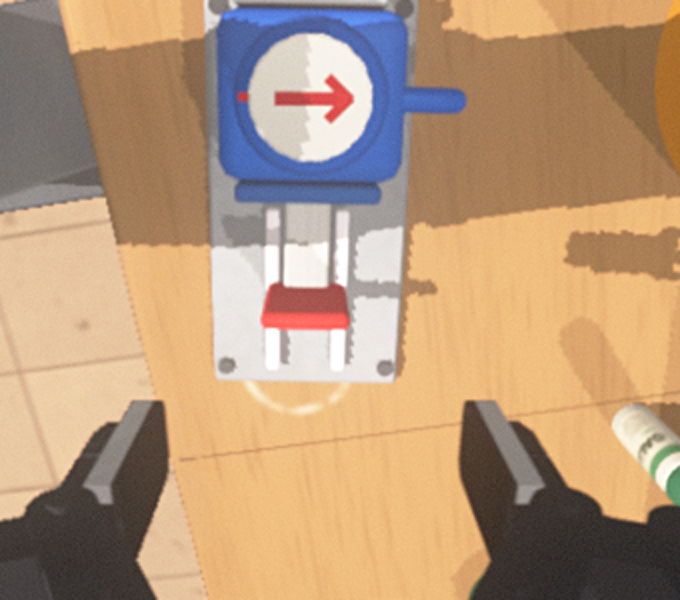

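The jug is now between the jaws, with the cap top centre at about pixel (274.8,108.3) and its arrow along holder +x. I'll check the jaw travel and work out the shift to the cap.

```bash
python3 - <<'E'
from h import *
np.set_printoptions(precision=4,suppress=True)
w=ld("w2");s=bot.observe();T=rot(s).as_matrix()
y=np.radians(-9.39);R=np.array([[np.cos(y),-np.sin(y)],[np.sin(y),np.cos(y)]]);o=np.array([.5041,-.062])
cr=lambda u,v:(120+u/2-.25,60+v/2-.25)
def hd(p,z): return R.T@(onz(w,cr(*p),z)[:2]-o)
cap=onz(w,cr(310,97),.132);print("cap",cap,hd((310,97),.132))
print("plate near top edge",hd((305,317),.072),"corner base BL,BR",hd((217,380),.008),hd((396,381),.008),"arrow ang",hd((352,99),.132)-hd((276,99),.132))
print("jaw outer edge",hd((308,200),.05),"jug edge",hd((310,180),.068))
print("shift mm",1e3*T.T@(np.array([*cap[:2],.118])-s["position"]),s["position"])
E
```

```text
cap [ 0.505  -0.0591  0.132 ] [0.0004 0.003 ]
plate near top edge [-0.0008 -0.1046] corner base BL,BR [-0.0572 -0.1718] [ 0.0575 -0.1707] arrow ang [0.0278 0.0005]
jaw outer edge [-0.0002 -0.0485] jug edge [ 0.0007 -0.0358]
shift mm [ 95.5654   0.1383 -79.2966] [ 0.493  -0.1375  0.2135]
```

Emit:
move_arm:
  deltas:
    - [[0,0,0,0,0,-40,85],[0,0,0,0,0,-29,85],[0,0,0,25,0,-9,85],[0,0,0,23,0,-1,85],[0,0,0,0,0,0,85]]

```text
time: 9.43
position: [0.5035, -0.0611, 0.1643]
tcp_rot: [-0.459, -0.536, -0.461, 0.538]
contact_force: [-0.2, 0.0, -0.3]
finger_gap: 0.0853
```

```bash
python3 - <<'E'
from h import *
np.set_printoptions(precision=4,suppress=True)
w=snap("wrist","w3");s=bot.observe();T=rot(s).as_matrix();print(s["position"],s["finger_gap"],s["contact_force"])
print("exp px",proj(w,[.505,-.0591,.132]),"tcp",proj(w,[*s["position"][:2],.132]))
cv2.imwrite("pics/w3c.png",cv2.resize(w["image"][120:420,110:450],None,fx=2,fy=2,interpolation=cv2.INTER_CUBIC))
E
```

```text
[ 0.5045 -0.0613  0.1654] 0.08487240676347653 [-0.8223  0.2269  1.5755]
exp px [276.1227 229.4308] tcp [275.8776 232.5755]
```

View pics/w3c.png

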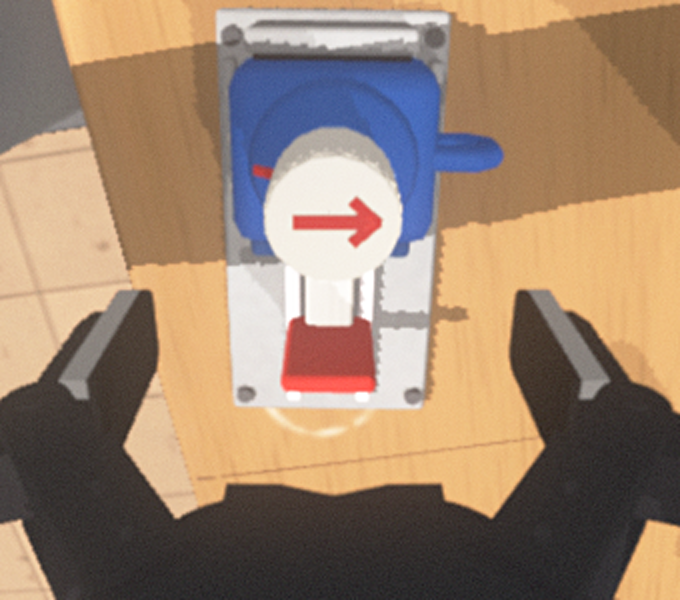

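The cap top centre is at about (276.3,228.3) px and the TCP projects to (275.9,232.6), so I shift 3 mm along -z, descend 50 mm and close.

Emit:
move_arm:
  deltas:
    - [[0,0,0,10,0,-3,85],[0,0,0,15,0,0,85],[0,0,0,15,0,0,85],[0,0,0,10,0,0,85],[0,0,0,0,0,0,85]]

```text
time: 10.1
position: [0.5048, -0.057, 0.1146]
tcp_rot: [-0.46, -0.536, -0.461, 0.537]
contact_force: [0.5, -0.2, 0.4]
finger_gap: 0.0848
```

Emit:
move_arm:
  deltas:
    - [[0,0,0,0,0,0,55],[0,0,0,0,0,0,50],[0,0,0,0,0,0,46],[0,0,0,0,0,0,36],[0,0,0,0,0,0,30]]

```text
time: 10.72
position: [0.5059, -0.0569, 0.1161]
tcp_rot: [0.461, 0.537, 0.46, -0.536]
contact_force: [-2.3, -0.4, 6.8]
finger_gap: 0.0303
```

Emit:
move_arm:
  deltas:
    - [[0,0,0,0,0,0,30],[0,0,0,0,0,0,30],[0,0,0,0,0,0,30]]

```text
time: 11.1
position: [0.5058, -0.0569, 0.1161]
tcp_rot: [0.461, 0.537, 0.461, -0.536]
contact_force: [-1.1, 0.0, 6.4]
finger_gap: 0.0303
```

```bash
python3 - <<'E'
from h import *
a=snap("scene","s4");w=snap("wrist","w4")
A=cv2.resize(a["image"][175:265,240:340],(400,360),interpolation=cv2.INTER_CUBIC);B=cv2.resize(w["image"][150:390,145:412],(400,360))
cv2.imwrite("pics/c4.png",np.hstack([A,B]))
E
```

```text
(no output)
```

View pics/c4.png

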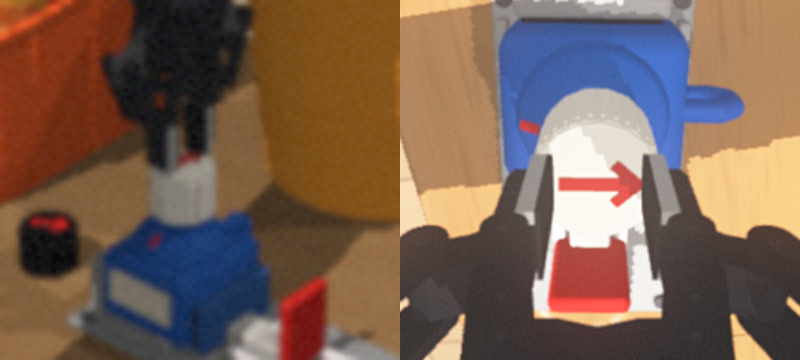

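The fingertips appear to be on top of the cap rather than beside it: the gap is 30 mm and there is 6 N upward. I'll check the tip geometry by projection.

```bash
python3 - <<'E'
from h import *
np.set_printoptions(precision=1,suppress=True)
s=bot.observe();p=s["position"];T=rot(s).as_matrix();w=ld("w4");a=ld("s4");print(p,s["contact_force"])
fw=lambda q:((q[0]-145)*1.5+400,(q[1]-150)*1.5); fa=lambda q:((q[0]-240)*4,(q[1]-175)*4)
for n,d in(("tip+",[.015,.015,0]),("tip-",[.015,-.015,0]),("tcp+",[0,.015,0]),("back10+",[-.01,.015,0])):
    X=p+T@np.array(d);print(n,np.array(fw(proj(w,X))),np.array(fa(proj(a,X))))
for z in(.132,.12,.11):print("cap centre z",z,np.array(fw(proj(w,[.505,-.059,z]))),np.array(fa(proj(a,[.505,-.059,z]))))
for z in(.096,):print("rim",np.array(fw(proj(w,[.505,-.059,z]))),np.array(fa(proj(a,[.505,-.059,z]))))
w1=ld("w1");print("w1 tip",proj(w1,np.array([.4777,-.0577,.219-.017])))
E
```

```text
[ 0.5 -0.1  0.1] [-1.6  0.2  6.2]
tip+ [631.  140.5] [192.5 189.1]
tip- [556.2 140.5] [165.  205.2]
tcp+ [633.8 157.6] [192.5 170.5]
back10+ [635.9 170.6] [192.4 157.9]
cap centre z 0.132 [591.7 184.7] [180.6 159.5]
cap centre z 0.12 [592.  167.9] [180.7 174.7]
cap centre z 0.11 [592.2 155.5] [180.8 187.3]
rim [592.5 140.2] [180.8 204.7]
w1 tip [274.3 256.2]
```

```bash
python3 - <<'E'
from h import *
np.set_printoptions(precision=1,suppress=True)
D=np.array([[0,.9887,-.1497],[0,-.1497,-.9887],[-1,0,0]])
a=ld("s1");w1=ld("w1");w3=ld("w3");w4=ld("w4");s4=ld("s4")
for e in(.03,.017,.004,-.01):
    print(e,"s1",proj(a,np.array([.4842,-.1968,.0535])+D@[e,0,0]),"w1",proj(w1,np.array([.4777,-.0577,.219])+D@[e,0,0]),
    "w3",proj(w3,np.array([.5045,-.0613,.1654])+D@[e,-.0425,0]),proj(w3,np.array([.5045,-.0613,.1654])+D@[e,.0425,0]),
    "w4",proj(w4,np.array([.5058,-.0569,.1161])+D@[e,-.015,0]),proj(w4,np.array([.5058,-.0569,.1161])+D@[e,.015,0]),"s4",proj(s4,np.array([.5058,-.0569,.1161])+D@[e,-.015,0]),proj(s4,np.array([.5058,-.0569,.1161])+D@[e,.015,0]))
print("seen s1 (327.5,252.5) w1 (276.7,252) w3 (187,266)(368,266) w4 (246,253)(308,253) ; s4 near tip (282,218)")
s=bot.observe();print(s["finger_gap"]);[print(bot.observe()["finger_gap"]) for _ in range(2)]
E
```

```text
0.03 s1 [324.8 265.6] w1 [274.4 247.1] w3 [210.1 234.7] [341.7 234.5] w4 [251. 234.] [297.3 233.9] s4 [281.3 231. ] [288.1 226.9]
0.017 s1 [325.  261.6] w1 [274.3 256.2] w3 [205.7 243.2] [345.9 242.9] w4 [249.4 242.3] [298.7 242.2] s4 [281.3 226.9] [288.1 222.9]
0.004 s1 [325.2 257.6] w1 [274.2 266.6] w3 [200.8 252.8] [350.7 252.6] w4 [247.5 251.9] [300.3 251.8] s4 [281.2 222.9] [288.1 218.9]
-0.01 s1 [325.4 253.2] w1 [274.1 279.4] w3 [194.7 264.8] [356.5 264.6] w4 [245.3 263.7] [302.3 263.6] s4 [281.2 218.4] [288.1 214.5]
seen s1 (327.5,252.5) w1 (276.7,252) w3 (187,266)(368,266) w4 (246,253)(308,253) ; s4 near tip (282,218)
0.030357948849059454
0.030357948849059454
0.030357948849059454
```

Both cameras put the real fingertips about 25 mm farther back than I assumed, which fits the contact on the cap top. I'll reopen, go 20 mm lower and close again while watching the force and the gap.

Emit:
move_arm:
  deltas:
    - [[0,0,0,0,0,0,85],[0,0,0,0,0,0,85],[0,0,0,0,0,0,85],[0,0,0,0,0,0,85],[0,0,0,0,0,0,85]]

```text
time: 11.82
position: [0.5054, -0.0569, 0.1154]
tcp_rot: [-0.461, -0.536, -0.461, 0.537]
contact_force: [-0.2, 0.7, -0.7]
finger_gap: 0.0852
```

Emit:
move_arm:
  deltas:
    - [[0,0,0,6,0,1,85],[0,0,0,6,0,1,85],[0,0,0,5,0,0,85],[0,0,0,3,0,0,85],[0,0,0,0,0,0,85]]

```text
time: 12.45
position: [0.505, -0.0589, 0.0952]
tcp_rot: [-0.46, -0.536, -0.461, 0.537]
contact_force: [0.5, -0.6, -0.6]
finger_gap: 0.0849
```

Emit:
move_arm:
  deltas:
    - [[0,0,0,0,0,0,60],[0,0,0,0,0,0,52],[0,0,0,0,0,0,46],[0,0,0,0,0,0,40],[0,0,0,0,0,0,40]]

```text
time: 13.08
position: [0.5051, -0.0588, 0.0957]
tcp_rot: [0.46, 0.537, 0.461, -0.537]
contact_force: [-2.8, 1.1, 3.7]
finger_gap: 0.0436
```

```bash
python3 - <<'E'
from h import *
s=bot.observe();print(s["position"],s["contact_force"],s["moment"],s["finger_gap"])
a=snap("scene","s5");w=snap("wrist","w5")
A=cv2.resize(a["image"][175:265,240:340],(400,360),interpolation=cv2.INTER_CUBIC);B=cv2.resize(w["image"][150:390,145:412],(400,360))
cv2.imwrite("pics/c5.png",np.hstack([A,B]))
E
```

```text
[ 0.5050614  -0.05882619  0.09567981] [-2.79698288  1.05849736  3.6788217 ] [ 0.07536281  0.42691329 -0.03957941] 0.04359678086064909
```

View pics/c5.png

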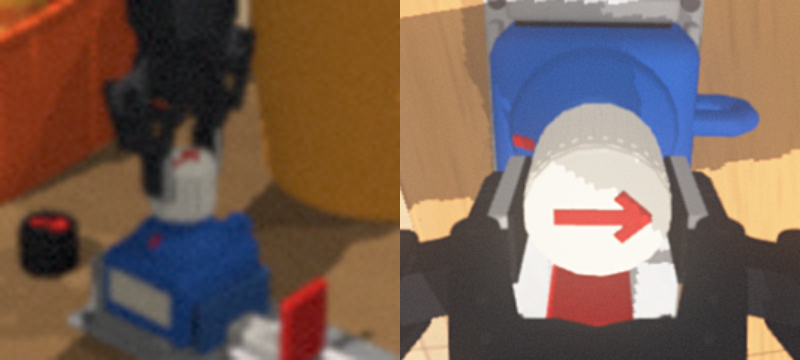

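The cap is now gripped by its sides: the gap is 43.6 mm and the tips sit about mid-height on the cap. I'll check centring, cap top at about px (276.3,294.7).

Emit:
move_arm:
  deltas:
    - [[0,0,0,0,0,0,30],[0,0,0,0,0,0,30]]

```text
time: 13.42
position: [0.505, -0.0588, 0.0956]
tcp_rot: [0.46, 0.537, 0.461, -0.537]
contact_force: [-1.8, -0.3, 5.4]
finger_gap: 0.0436
```

```bash
python3 - <<'E'
from h import *
np.set_printoptions(precision=4,suppress=True)
w=ld("w5");s=bot.observe();T=rot(s).as_matrix()
for z in(.132,.130):
    c=onz(w,(276.3,294.7),z);print(c,1e3*T.T@(c-s["position"]))
print(s["position"],s["finger_gap"],s["contact_force"],s["joint_positions"])
E
```

```text
[ 0.5061 -0.0603  0.132 ] [-36.3728   1.2935   1.3383]
[ 0.5059 -0.0617  0.13  ] [-34.3731   1.2951   2.6814]
[ 0.505  -0.0588  0.0956] 0.04359164355710776 [-1.7664 -0.2506  5.4164] [-0.392   0.5347  0.538   2.0251 -0.4225  0.691   0.2639]
```

Emit:
move_arm:
  deltas:
    - [[0,0,0,2,0,0,30],[0,0,0,2,0,0,30],[0,0,0,2,0,0,30],[0,0,0,1,0,0,30],[0,0,0,0,0,0,30]]

```text
time: 14.05
position: [0.5051, -0.0588, 0.0888]
tcp_rot: [0.46, 0.537, 0.461, -0.536]
contact_force: [-3.6, 0.9, 8.9]
finger_gap: 0.0436
```

Emit:
move_arm:
  deltas:
    - [[-0.1,0,0,0,0,0,30],[-0.12,0,0,0,0,0,30],[-0.12,0,0,0,0,0,30],[-0.12,0,0,0,0,0,30],[-0.12,0,0,0,0,0,30]]

```text
time: 14.68
position: [0.5051, -0.0585, 0.0889]
tcp_rot: [0.595, 0.381, 0.596, -0.381]
contact_force: [-4.1, 0.6, 9.4]
finger_gap: 0.0433
```

Emit:
move_arm:
  deltas:
    - [[-0.13,0,0,0,0,0,30],[-0.13,0,0,0,0,0,30],[-0.13,0,0,0,0,0,30],[-0.13,0,0,0,0,0,30],[-0.13,0,0,0,0,0,30]]

```text
time: 15.3
position: [0.5054, -0.0584, 0.089]
tcp_rot: [0.686, 0.171, 0.686, -0.171]
contact_force: [-2.9, 1.6, 9.5]
finger_gap: 0.0435
```

Emit:
move_arm:
  deltas:
    - [[-0.13,0,0,0,0,0,30],[0,0,0,0,0,0,30],[0,0,0,0,0,0,30]]

```text
time: 15.68
position: [0.5054, -0.0586, 0.0891]
tcp_rot: [0.696, 0.128, 0.695, -0.127]
contact_force: [-1.7, 0.4, 9.7]
finger_gap: 0.0438
```

```bash
python3 - <<'E'
from h import *
np.set_printoptions(precision=3,suppress=True)
s=bot.observe();T=rot(s).as_matrix();print(s["position"],s["contact_force"],s["moment"],s["finger_gap"],np.degrees(np.arctan2(T[1,1],T[0,1])),s["joint_positions"])
w=snap("wrist","w6");cv2.imwrite("pics/w6c.png",cv2.resize(w["image"][150:390,145:412],(600,540)))
E
```

```text
[ 0.505 -0.059  0.089] [-1.737  0.384  9.724] [0.241 0.723 0.069] 0.043768775796116245 69.22227206523274 [-0.108  0.495  0.17   2.012 -0.135  0.644  1.358]
```

View pics/w6c.png

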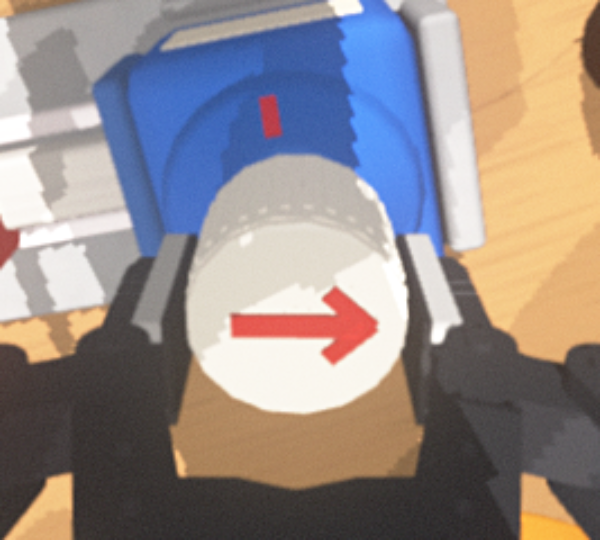

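The arrow turned with the gripper, about 78° from the jug's axis, and the jug is held between the jaws. Now I lift.

Emit:
move_arm:
  deltas:
    - [[0,0,0,-3,0,0,30],[0,0,0,-6,0,0,30],[0,0,0,-7,0,0,30],[0,0,0,-7,0,0,30],[0,0,0,0,0,0,30]]

```text
time: 16.35
position: [0.5052, -0.0589, 0.1119]
tcp_rot: [0.696, 0.128, 0.695, -0.128]
contact_force: [-0.4, 0.0, -0.2]
finger_gap: 0.0438
```

Emit:
move_arm:
  deltas:
    - [[0,0,0,-8,0,0,30],[0,0,0,-13,0,0,30],[0,0,0,-15,0,0,30],[0,0,0,-12,0,0,30],[0,0,0,-6,0,0,30]]

```text
time: 16.98
position: [0.5057, -0.0589, 0.1667]
tcp_rot: [0.696, 0.128, 0.695, -0.127]
contact_force: [0.5, -0.4, -0.3]
finger_gap: 0.0436
```

Emit:
move_arm:
  deltas:
    - [[0,0,0,0,0,0,30],[0,0,0,0,0,0,30],[0,0,0,0,0,0,30]]

```text
time: 17.35
position: [0.5048, -0.0588, 0.165]
tcp_rot: [0.695, 0.127, 0.696, -0.128]
contact_force: [-0.4, 0.3, 0.5]
finger_gap: 0.0432
```

```bash
python3 - <<'E'
from h import *
np.set_printoptions(precision=3,suppress=True)
s=bot.observe();T=rot(s).as_matrix();print(s["position"],s["contact_force"],s["finger_gap"],T[:,0],s["joint_velocities"])
a=snap("scene","s7");w=snap("wrist","w7")
A=cv2.resize(a["image"][150:285,210:360],(400,360),interpolation=cv2.INTER_CUBIC);B=cv2.resize(w["image"][60:420,80:480],(400,360))
cv2.imwrite("pics/c7.png",np.hstack([A,B]))
E
```

```text
[ 0.505 -0.059  0.165] [-0.399  0.311  0.548] 0.043232324381990817 [-0.001 -0.    -1.   ] [-0.     0.001  0.002 -0.001 -0.002  0.001  0.   ]
```

View pics/c7.png

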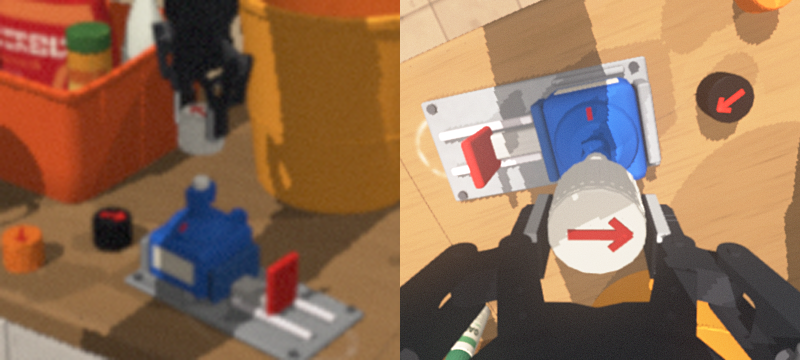

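The cap is off and held level above the bare neck. The jug stands between the closed jaws, and the lift is about 7 cm (TCP 0.0957 to 0.165). I'll hand in.

```bash
python3 -c "
from bench import bot
print(bot.job_done()); s=bot.observe(); print(s['time'],s['position'],s['finger_gap'],s['contact_force'])"
```

```text
the job is handed in; nothing more can be done
None
the job is handed in; nothing more can be done
```

The jug is open: I closed the clamp on it, pressed the cap down, turned it counter-clockwise and lifted it off. I handed the job in at about 17.5 s with the cap still in the gripper.

- **Clamp:** I pushed the jaw until it stalled and the push force rose from about 8 N to 15 N. My rough measurement from a wrist picture put the travel at about 40 mm.
- **First grip failed:** The fingertips closed on top of the cap, pressing on it with about 6–7 N. The cameras showed the real fingertips 10 to 25 mm farther back than I had worked out from the data sheet. I reopened, went 20 mm lower and gripped the cap's sides at a gap of about 43.6 mm.
- **Cap:** I pressed it down about 6–7 mm at 9 N, turned it about 78° and lifted it without resistance.
- **Last check:** The TCP was 69 mm above its seated height, the tool axis was vertical, the gap was 43.2 mm and the outside force was under 1 N. The pictures showed the cap level above the bare neck, the jug standing in the closed clamp, and the black and orange caps beside it still standing. I did not compare the positions of the other bystanders with the start pictures.

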